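Sweep the steel offcuts into the scrap bay

ROBOT

A 6-joint arm with a two-finger parallel gripper is mounted at the origin on the work surface. World frame = base frame: x ahead of the robot, y to its left, z up, the work surface at z = 0. Lengths are in m, angles in degrees, forces in N, time in s.
With the tool pointing down it reaches from about 0.25 to 0.725 m from the base axis. Payload 9.7 kg.
Tool frame: the origin (TCP) lies midway between the tips of the shut fingers; the grasp point (between the pads) lies 19 mm behind it; z points along the fingers, y is the line along which they close (so a half turn about z gives the same grasp; the last joint's range is limited). The gripper opens to 85 mm and grips with 20 to 120 N. Pads are 22 mm wide; open, the fingers measure 114 mm over their backs; the gripper's body (76 mm by 85 mm) begins 54 mm behind the grasp point. The pads swing forward as they close: fully open they stand 13 mm farther back than shut.
Start: joints at [-65.718, 4.979, 10.078, 95.1, 0, 90], TCP at [0.226, -0.501, 0.231] pointing down, gripper open.
Joint ranges: [-179.16, 179.16], [-48.56, 103.87], [-65.8, 70.77], [-126.05, 130.52], [-82.76, 87.17], [-180, 180]. Speed limits (degrees/s): [127.2, 127.2, 147.25, 180, 180, 180].

INTERFACE

Orientations are given as [roll, pitch, yaw] about the fixed x, y, z axes, in that order (R = Rz(yaw) Ry(pitch) Rx(roll)).
In Python, from workcell import bot gives the robot as it stands. The module is installed in compiled form; this text tells all that it offers.
- The arm moves only by the tool send_rows, never from a script. Its argument "moves" is one flat list of numbers, 7 for each row, row after row: the shift along the world's x, y, z normalised to -1 to 1, where 1 is 0.025 m, then the turn, a rotation vector about the world's x, y, z normalised to -1 to 1, where 1 is 0.15 rad, then the closure, from -1 (fully open) to 1 (shut), so that 0 is half open. A call has 1 to 8 rows; each row shifts and turns the commanded pose from where the row before left it; what a row does not reach is not made up. A row lasts 1/8 s, in which the tool goes at most 62.5 mm and 10.7 degrees, less where a joint would pass 70% of its speed; a pose out of reach is approached as far as the arm can. A call with a number of a shift or a turn outside -1 to 1 is refused whole. A call with a gripper value outside its range is refused whole. The fingers move at their own pace and stop on an object; "squeeze" is the grip in N (left out, the last holds). Time passes only in rows, so rows that do not move let the fingers close. It gives the time, the measured TCP pose, the force, the opening and the grip force at its end, in the units of the state.
- bot.get_obs(): the state, without advancing time (a new reading comes with each control period).
- bot.camera(name): name is "scene" or "top" or "wrist"; returns a dict with "color" (420x560x3 uint8, red, green, blue), "camera_matrix" (3x3 intrinsics, pixels), "R" (3x3) and "t" (3): a world point X has camera coordinates R X + t. Camera axes: x right, y down, z forward; pixel columns grow to the right and rows downward; lengths in m; the calibration is good to about 2 mm. A picture is of the moment at which its call begins. There is no depth.
- bot.job_done(): hands the job in; it is judged then, once.
Trained networks look in the newest picture that a camera, given by its name, has taken for a name from the list of things; names that differ only in an ending like _2 or _b are one class to them, and where a whole thing is asked for, a point or a joint stands for the part that bears it (a point fixed in the world has none). Each returns a list of dicts, best first, with "p" (0 to 1); they miss things now and then, are a little off and sometimes report something else, mostly with a low value. They report only what shows in the picture. A call takes as long as a camera call.
- bot.boxes_of(camera, query): "extent" ([left, top, right, bottom] in pixels, round what is visible of it).
- bot.trace(camera, query): "region" (420x560 bool, what is visible of it) and "extent" ([left, top, right, bottom] in pixels, round what is visible of it).
- bot.landmark_of(camera, query): "pixel" ([column, row] in pixels: a listed point, or the origin of a listed thing).
The state is a dict: "time": time; "q": joint angles; "qd": joint speeds; "joint_efforts": joint torques, N m; "ee_pos": TCP position; "tcp_rot": TCP orientation; "wrist_force": force on the tool from outside, world axes, zero at the start; "torque": the same for the moment, N m; "opening": finger opening in m; "grasp_force": force on a finger pad.
Only numpy, scipy, OpenCV 4.12 (cv2) and the standard library are available. Lean on these libraries where they do the work, as an engineer would, in place of code of your own. Each camera call takes 0.05 s, during which the arm holds its last target. There are 200 camera calls.

TASK

Clear the welding bench: with the fingers, sweep the three bare-steel offcuts along the bench top into the yellow three-sided scrap bay, so that each lies wholly inside it. Slide them gently along the bench without lifting or flicking them, and leave the blue bracket, the green tin and the red magnet where they are.

Things in the scene. Friction and masses are not known exactly. Their poses are not given: they have to be found in the camera images.
- bay: Scrap bay fixed to the bench: three yellow steel walls 25 mm high, 6 mm thick, round an area 110 mm deep (its x) by 280 mm wide (its y); the bench top is its floor, with no step. Origin: centre of that area, at bench height. +x points to the back wall (inner face at +55 mm), the open mouth is at x = -55 mm, facing the robot; side walls' inner faces at y = +-140 mm.
- bay_mouth (a point): Middle of the bay's open mouth, on the bench top, at the outer edge of the 6 mm wide yellow line painted across the mouth; axes as the bay's (x inwards, y along the mouth). Outside each side wall is a flat foot 25 mm wide and 3 mm high.
- flat_offcut: Bare bright-steel offcut of flat bar, 40 (its x) by 20 (its y) by 14 mm high, loose on the bench, about 85 g. Origin: centre of its underside, z up.
- square_offcut: Bare bright-steel offcut of square bar, 26 by 26 by 22 mm high, loose, about 115 g. Origin: centre of its underside, z up.
- slug: Bare bright-steel round slug, diameter 30 mm, 16 mm high, lying flat, loose, about 85 g. Origin: centre of its underside, z up.
- bracket: Finished part, to be left alone: blue L-bracket, base plate 40 (its x) by 32 (its y) by 6 mm, with an upright 6 mm thick at the base's +x edge reaching 38 mm high; loose, 150 g. It lies in one row, some 10 cm apart, with the three offcuts, about 12 cm in front of the bay's mouth; which lies where changes. Origin: centre of its underside, z up.
- tin: Round green tin with a bright disc on its lid, to be left alone: diameter 72 mm, 50 mm high, 350 g, beyond one end of the row. Origin: centre of its underside, z up.
- magnet: Red welding magnet, to be left alone: block 75 (its x) by 50 (its y) by 18 mm high, 350 g, beyond the other end of the row. Origin: centre of its underside, z up.

How it is judged (in metres and radians):
At the end, for the whole second after the job is handed in: Each offcut rests on the bench inside the bay, its centre past the outer edge of the mouth line by at least 9 mm (flat bar), 12 mm (square bar) or 14 mm (slug); the blue bracket, green tin and red magnet are upright and within 15 mm of where they began (x of flat_offcut in the frame of bay_mouth between 0.009 and 0.112 m and y of flat_offcut in the frame of bay_mouth between -0.14 and 0.14 m and height (world z) of each of flat_offcut, square_offcut, slug below 0.02 m and linear speed of each of flat_offcut, square_offcut, slug below 0.02 m/s and x of square_offcut in the frame of bay_mouth between 0.012 and 0.112 m and y of square_offcut in the frame of bay_mouth between -0.14 and 0.14 m and x of slug in the frame of bay_mouth between 0.014 and 0.112 m and y of slug in the frame of bay_mouth between -0.14 and 0.14 m and distance of each of bracket, tin, magnet from where it was at the start of the episode below 0.015 m and angle between each of bracket, tin, magnet's own z axis and vertical below 0.15 rad); the robot touches nothing.
It fails at once if an offcut is lifted (its origin more than 25 mm above the bench) (height (world z) of any of flat_offcut, square_offcut, slug above 0.025 m).
It fails at once if an offcut is flicked or thrown (faster than 0.8 m/s) (linear speed of any of flat_offcut, square_offcut, slug above 0.8 m/s).
It fails at once if the bracket, tin or magnet is displaced by more than 15 mm (distance of any of bracket, tin, magnet from where it was at the start of the episode above 0.015 m).
It fails at once if the bracket, tin or magnet is tipped (angle between any of bracket, tin, magnet's own z axis and vertical above 0.35 rad).
It also fails if it takes over 54 s, if anything falls off the work surface, if the arm or the gripper's body presses on something with over 40 N, if the wrist force passes 120 N, or if a joint passes its speed limit or range.

## Working session

There is one attempt and no reset: what is moved stays moved. The work goes in short steps, Python scripts to look and compute and a tool call to move; the robot and the scene stay as the last step left them, time stands still between calls to the robot, and variables do not carry over. Pictures are saved under pics/ and viewed, at most 10 in all, crops included, and the job is handed in when it is done.

Besides the shell and the picture viewer there is one more tool, called after "Request:" by a JSON object that holds its "fn" and its "kwargs", one argument or row to a line. send_rows: Moves the arm, as the interface text tells. Its arguments: {"type":"object","properties":{"moves":{"type":"array"},"squeeze":{"type":"number"}},"required":["moves"]}

```bash
mkdir -p pics; cat > h.py <<'E'
import numpy as np, cv2
from workcell import bot
def ray(c,px,z):
    K,R,t=map(np.array,(c["camera_matrix"],c["R"],c["t"]))
    d=R.T@np.linalg.inv(K)@np.array([px[0],px[1],1.]); o=-R.T@t
    return o+d*(z-o[2])/d[2]
H=dict(flat_offcut=14,square_offcut=22,slug=16,bracket=6,tin=50,magnet=18)
def look(cam,names,pic=None):
    c=bot.camera(cam)
    if pic: cv2.imwrite("pics/"+pic,cv2.cvtColor(c["color"],cv2.COLOR_RGB2BGR))
    for n in names:
        l=bot.landmark_of(cam,n)[:2]; 
        for k in l: print(n,"lm",round(k["p"],2),np.round(k["pixel"]),np.round(ray(c,k["pixel"],0)[:2],3))
        if n in H:
            for r in bot.trace(cam,n)[:1]:
                m=r["region"].astype(np.uint8); (u,v),s,a=cv2.minAreaRect(cv2.findNonZero(m))
                b=cv2.boxPoints(((u,v),s,a))
                print("   tr",round(r["p"],2),r["extent"],"ctr",np.round(ray(c,(u,v),H[n]/1000)[:2],3),"corners",np.round([ray(c,p,H[n]/1000)[:2] for p in b],3).tolist())
    return c
E
cat > a.py <<'E'
from h import *
look("top",list(H)+["bay","bay_mouth"],"top0.png")
o=bot.get_obs(); print(o["time"],o["ee_pos"],o["tcp_rot"],o["opening"])
E
python3 a.py
```

```text
flat_offcut lm 0.53 [346. 218.] [ 0.557 -0.174]
   tr 0.66 [337.7, 213.6, 356.2, 222.1] ctr [ 0.562 -0.171] corners [[0.569, -0.15], [0.575, -0.191], [0.555, -0.193], [0.55, -0.152]]
square_offcut lm 0.46 [268. 228.] [0.531 0.03 ]
   tr 0.48 [261.5, 223.6, 273.0, 238.4] ctr [0.522 0.035] corners [[0.521, 0.051], [0.538, 0.035], [0.522, 0.018], [0.505, 0.035]]
slug lm 0.51 [304. 227.] [ 0.534 -0.064]
bracket lm 0.58 [226. 228.] [0.531 0.138]
   tr 0.64 [218.0, 218.6, 232.3, 236.3] ctr [0.533 0.139] corners [[0.554, 0.156], [0.554, 0.123], [0.513, 0.122], [0.512, 0.156]]
tin lm 0.66 [163. 219.] [0.554 0.301]
   tr 0.75 [145.3, 203.7, 177.4, 235.6] ctr [0.55  0.297] corners [[0.583, 0.337], [0.583, 0.26], [0.516, 0.258], [0.516, 0.335]]
magnet lm 0.57 [401. 216.] [ 0.565 -0.318]
   tr 0.63 [390.7, 201.2, 411.0, 229.6] ctr [ 0.568 -0.316] corners [[0.601, -0.287], [0.607, -0.34], [0.534, -0.345], [0.529, -0.293]]
bay_mouth lm 0.87 [281. 184.] [ 0.647 -0.003]
0.75 [ 0.22616424 -0.50134883  0.23132176] [ 1.79996764e+02 -1.90198711e-04  2.42789768e+01] 0.0854712891919988
```

```bash
python3 -c "
import cv2;i=cv2.imread('pics/top0.png')[110:260,130:430];cv2.imwrite('pics/top0c.png',cv2.resize(i,None,fx=2.6,fy=2.6,interpolation=cv2.INTER_CUBIC))"
```

```text
(no output)
```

View pics/top0c.png

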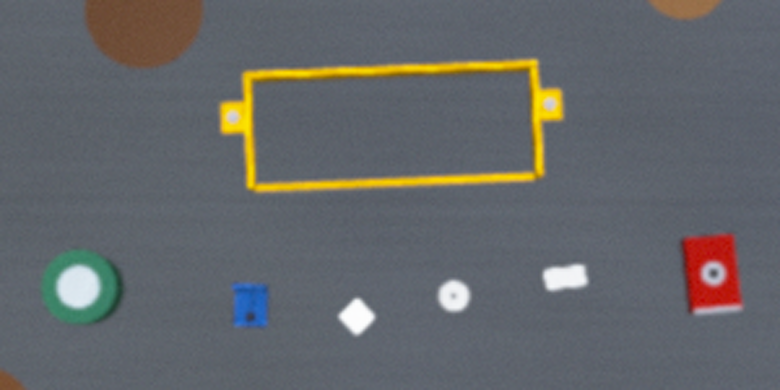

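The top view shows the tin at crop (80,287), bracket (250,305), square (357,316), slug (454,296), flat bar (566,277) and magnet (712,274). The bay mouth line runs from (250,188) to (542,178), so x≈0.65. These match the network results.

I'll push with half-shut fingers as a cradle, starting with the slug.

Request:
{"fn": "send_rows", "kwargs": {
  "moves": [0.5, 0.97, 0, 0, 0, -0.157, 0.55, 0.5, 0.97, 0, 0, 0, -0.157, 0.55, 0.5, 0.97, 0, 0, 0, -0.157, 0.55, 0.5, 0.97, 0, 0, 0, -0.157, 0.55, 0.5, 0.97, 0, 0, 0, -0.157, 0.55, 0.5, 0.97, 0, 0, 0, -0.157, 0.55, 0.5, 0.97, 0, 0, 0, -0.157, 0.55, 0.5, 0.97, 0, 0, 0, -0.157, 0.55]
}}

```text
time: 1.75
ee_pos: [0.3265, -0.3065, 0.2314]
tcp_rot: [180.0, -0.0, 13.4]
wrist_force: [-0.5, -0.7, -0.5]
opening: 0.0192
grasp_force: 0.0
```

Request:
{"fn": "send_rows", "kwargs": {
  "moves": [0.5, 0.97, 0, 0, 0, -0.157, 0.55, 0.5, 0.97, 0, 0, 0, -0.157, 0.55, 0.5, 0.97, 0, 0, 0, -0.157, 0.55, 0.5, 0.97, 0, 0, 0, -0.157, 0.55, 0.5, 0.97, 0, 0, 0, -0.157, 0.55, 0.5, 0.97, 0, 0, 0, -0.157, 0.55, 0.5, 0.97, 0, 0, 0, -0.157, 0.55, 0.5, 0.97, 0, 0, 0, -0.157, 0.55]
}}

```text
time: 2.75
ee_pos: [0.4265, -0.1125, 0.2314]
tcp_rot: [180.0, -0.0, 2.6]
wrist_force: [0.1, -0.5, -0.3]
opening: 0.0192
grasp_force: 0.0
```

Request:
{"fn": "send_rows", "kwargs": {
  "moves": [0.5, 0.97, 0, 0, 0, -0.157, 0.55, 0.5, 0.97, 0, 0, 0, -0.157, 0.55, 0, 0, 0, 0, 0, 0, 0.55]
}}

```text
time: 3.12
ee_pos: [0.4516, -0.0637, 0.2312]
tcp_rot: [-180.0, 0.0, 0.1]
wrist_force: [-0.1, 0.0, -0.4]
opening: 0.0193
grasp_force: 0.0
```

```bash
sed -i 's/"top",/"wrist",/;s/top0/wr0/' a.py; python3 a.py
```

```text
flat_offcut lm 0.64 [403.  54.] [ 0.56  -0.174]
   tr 0.6 [378.7, 36.8, 429.7, 66.1] ctr [ 0.56  -0.172] corners [[0.568, -0.147], [0.573, -0.192], [0.552, -0.196], [0.547, -0.151]]
square_offcut lm 0.94 [181.  99.] [0.52  0.033]
   tr 0.64 [155.8, 79.4, 199.2, 120.0] ctr [0.521 0.031] corners [[0.521, 0.051], [0.54, 0.03], [0.52, 0.01], [0.501, 0.032]]
slug lm 0.59 [282.  74.] [ 0.542 -0.063]
   tr 0.65 [263.6, 58.9, 297.9, 90.9] ctr [ 0.542 -0.062] corners [[0.556, -0.049], [0.556, -0.076], [0.528, -0.076], [0.528, -0.048]]
bracket lm 0.64 [68. 88.] [0.53  0.139]
   tr 0.86 [23.9, 60.7, 87.8, 110.3] ctr [0.533 0.147] corners [[0.513, 0.182], [0.554, 0.172], [0.552, 0.113], [0.51, 0.121]]
   tr 0.68 [533.7, 1.3, 560.0, 93.5] ctr [ 0.564 -0.293] corners [[0.6, -0.274], [0.6, -0.297], [0.525, -0.312], [0.525, -0.288]]
3.875 [ 0.45116275 -0.06490296  0.23130411] [-1.79999518e+02 -1.99896726e-03 -1.23186573e-02] 0.01901347793145666
```

View pics/wr0.png

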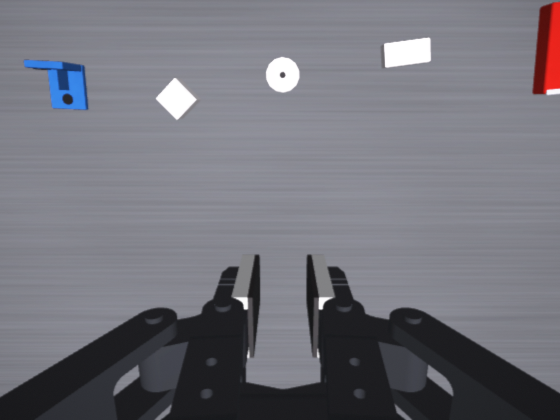

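Seen from close by, the slug is at (0.542,-0.063), the square at (0.520,0.032) and the flat bar at (0.560,-0.172), all matching the picture. Next I lower the fingers behind the slug and push.

Request:
{"fn": "send_rows", "kwargs": {
  "moves": [0.1, 0.02, -0.9, 0, 0, 0, 0.55, 0.1, 0.02, -0.9, 0, 0, 0, 0.55, 0.1, 0.02, -0.9, 0, 0, 0, 0.55, 0.1, 0, -0.9, 0, 0, 0, 0.55, 0.1, 0, -0.9, 0, 0, 0, 0.55, 0.1, 0, -0.9, 0, 0, 0, 0.55, 0.1, 0, -0.9, 0, 0, 0, 0.55, 0.1, 0, -0.9, 0, 0, 0, 0.55]
}}

```text
time: 4.88
ee_pos: [0.4712, -0.0633, 0.0505]
tcp_rot: [180.0, -0.0, -0.0]
wrist_force: [-0.1, 0.7, -0.7]
opening: 0.0192
grasp_force: 0.0
```

Request:
{"fn": "send_rows", "kwargs": {
  "moves": [0.1, 0, -0.9, 0, 0, 0, 0.55, 0.1, 0, -0.6, 0, 0, 0, 0.55, 0, 0, -0.28, 0, 0, 0, 0.55, 0.4, 0, 0, 0, 0, 0, 0.55, 0.5, 0, 0, 0, 0, 0, 0.55, 0.5, 0, 0, 0, 0, 0, 0.55]
}}

```text
time: 5.62
ee_pos: [0.5127, -0.0634, 0.0075]
tcp_rot: [180.0, -0.1, -0.0]
wrist_force: [0.3, 0.4, -0.4]
opening: 0.0192
grasp_force: 0.0
```

Request:
{"fn": "send_rows", "kwargs": {
  "moves": [0.5, 0.1, 0, 0, 0, 0, 0.55, 0.5, 0.1, 0, 0, 0, 0, 0.55, 0.5, 0.1, 0, 0, 0, 0, 0.55, 0.5, 0.1, 0, 0, 0, 0, 0.55, 0.5, 0.1, 0, 0, 0, 0, 0.55, 0.5, 0.1, 0, 0, 0, 0, 0.55]
}}

```text
time: 6.38
ee_pos: [0.587, -0.0482, 0.0068]
tcp_rot: [-180.0, -0.0, -0.0]
wrist_force: [-0.9, -0.1, 1.5]
opening: 0.0193
grasp_force: 0.9
```

Request:
{"fn": "send_rows", "kwargs": {
  "moves": [0.5, 0.1, 0, 0, 0, 0, 0.55, 0.5, 0.1, 0, 0, 0, 0, 0.55, 0.5, 0.1, 0, 0, 0, 0, 0.55, 0.5, 0.1, 0, 0, 0, 0, 0.55, 0.5, 0.1, 0, 0, 0, 0, 0.55, 0.4, 0.1, 0, 0, 0, 0, 0.55, 0.2, 0, 0, 0, 0, 0, 0.55, -0.4, 0, 0, 0, 0, 0, 0.55]
}}

```text
time: 7.38
ee_pos: [0.6539, -0.0333, 0.0064]
tcp_rot: [-180.0, -0.0, 0.0]
wrist_force: [0.1, 0.1, -0.8]
opening: 0.019
grasp_force: 0.0
```

```bash
cat > b.py <<'E'
from h import *
import sys
look("top",["slug","square_offcut","flat_offcut","bracket","bay_mouth"],sys.argv[1])
E
python3 b.py top1.png
```

```text
square_offcut lm 0.51 [266. 229.] [0.529 0.034]
   tr 0.56 [264.2, 224.4, 272.0, 239.9] ctr [0.523 0.035] corners [[0.521, 0.051], [0.539, 0.033], [0.524, 0.018], [0.506, 0.036]]
flat_offcut lm 0.7 [401. 213.] [ 0.571 -0.318]
flat_offcut lm 0.52 [346. 218.] [ 0.558 -0.174]
bracket lm 0.58 [225. 228.] [0.531 0.141]
   tr 0.6 [218.5, 218.8, 233.2, 234.0] ctr [0.534 0.138] corners [[0.554, 0.154], [0.554, 0.123], [0.515, 0.122], [0.515, 0.153]]
```

Request:
{"fn": "send_rows", "kwargs": {
  "moves": [-0.4, 0, 1, 0, 0, 0, 0.55, -0.4, 0, 1, 0, 0, 0, 0.55, -0.4, 0, 1, 0, 0, 0, 0.55, -0.4, 0, 1, 0, 0, 0, 0.55, -0.8, 0.33, 0, 0, 0, 0, 0.55, -0.8, 0.33, 0, 0, 0, 0, 0.55, -0.8, 0.33, 0, 0, 0, 0, 0.55, -0.8, 0.33, 0, 0, 0, 0, 0.55]
}}

```text
time: 8.88
ee_pos: [0.5331, -0.0001, 0.1069]
tcp_rot: [-180.0, -0.0, -0.0]
wrist_force: [-0.7, 0.2, 0.5]
opening: 0.0192
grasp_force: 0.0
```

Request:
{"fn": "send_rows", "kwargs": {
  "moves": [-0.8, 0.33, 0, 0, 0, 0, 0.55, -0.8, 0.33, 0, 0, 0, 0, 0.55, -0.8, 0.33, 0, 0, 0, 0, 0.55, -0.8, 0.33, 0, 0, 0, 0, 0.55, 0, 0, -1, 0, 0, 0, 0.55, 0, 0, -1, 0, 0, 0, 0.55, 0, 0, -1, 0, 0, 0, 0.55, 0, 0, -1, 0, 0, 0, 0.55]
}}

```text
time: 9.88
ee_pos: [0.454, 0.0147, 0.0062]
tcp_rot: [-179.2, -0.0, 1.4]
wrist_force: [-0.2, 0.5, 0.3]
opening: 0.0192
grasp_force: 0.0
```

```bash
python3 b.py top2.png; python3 -c "
import cv2;i=cv2.imread('pics/top2.png')[110:260,130:430];cv2.imwrite('pics/top2c.png',cv2.resize(i,None,fx=2.6,fy=2.6,interpolation=cv2.INTER_CUBIC))"
```

```text
tr 0.68 [286.3, 163.6, 295.2, 172.4] ctr [ 0.687 -0.032] corners [[0.702, -0.019], [0.702, -0.045], [0.673, -0.045], [0.673, -0.019]]
square_offcut lm 0.65 [268. 233.] [0.519 0.03 ]
   tr 0.58 [259.3, 225.4, 271.4, 237.2] ctr [0.523 0.034] corners [[0.523, 0.05], [0.539, 0.033], [0.524, 0.018], [0.508, 0.035]]
flat_offcut lm 0.66 [223. 228.] [0.53  0.145]
flat_offcut lm 0.61 [346. 222.] [ 0.549 -0.175]
   tr 0.52 [339.9, 215.7, 354.0, 221.7] ctr [ 0.562 -0.17 ] corners [[0.569, -0.149], [0.575, -0.189], [0.555, -0.191], [0.549, -0.152]]
bracket lm 0.7 [222. 226.] [0.537 0.149]
   tr 0.57 [218.8, 219.5, 235.1, 236.0] ctr [0.534 0.139] corners [[0.554, 0.156], [0.554, 0.123], [0.515, 0.122], [0.515, 0.156]]
bay_mouth lm 0.73 [280. 183.] [ 0.648 -0.002]
```

View pics/top2c.png

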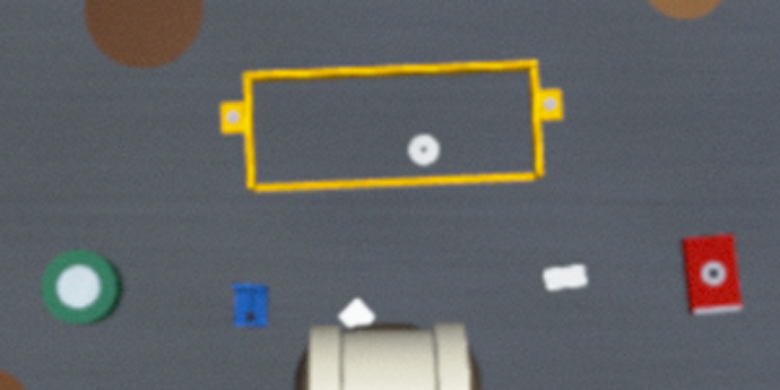

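The slug sits in the bay at crop (424,149), i.e. (0.687,-0.032). The TCP's y came out short, so I'll check the state.

```bash
python3 -c "
from h import *
o=bot.get_obs();print(o)"
```

```text
{'time': 10.375, 'q': array([  1.36488913,  -6.35994389, -26.03308007,  70.2586177 ,
         0.77397118, 179.97042169]), 'qd': array([-0.00560111,  0.11770051, -0.30058015, -0.02285597, -0.07078304,
       -0.03501009]), 'joint_efforts': array([ 1.29599917e-03, -3.83128238e+01,  4.53988624e+01, -1.22402012e-03,
        4.41938289e-02,  5.84817826e-05]), 'ee_pos': array([0.45442447, 0.01467812, 0.00757764]), 'tcp_rot': array([-1.79226064e+02, -6.86456533e-02,  1.39446476e+00]), 'wrist_force': array([-0.65721647,  0.89549813, -0.19576919]), 'torque': array([-0.03981323,  0.02657751,  0.02341753]), 'grasp_force': 0.0, 'opening': 0.019244555272338166}
```

Joint 6 is at its 180° limit because y > 0. I'll give the tool a few degrees of yaw and then centre it behind the square.

Request:
{"fn": "send_rows", "kwargs": {
  "moves": [0, 0, 0, -0.09, 0, 0.35, 0.55, 0, 0, 0, 0, 0, 0.35, 0.55, 0, 0.36, 0, 0, 0, 0, 0.55, 0, 0.36, 0, 0, 0, 0, 0.55, 0, 0, 0, 0, 0, 0, 0.55]
}}

```text
time: 11.0
ee_pos: [0.4539, 0.0335, 0.0068]
tcp_rot: [-180.0, 0.0, 7.4]
wrist_force: [-0.2, -0.2, -0.1]
opening: 0.0192
grasp_force: 0.0
```

Request:
{"fn": "send_rows", "kwargs": {
  "moves": [0.5, 0, 0, 0, 0, 0, 0.55, 0.4, 0, 0, 0, 0, 0, 0.55, 0.3, 0, 0, 0, 0, 0, 0.55, 0.3, 0, 0, 0, 0, 0, 0.55, 0.4, 0, 0, 0, 0, 0, 0.55, 0.5, 0, 0, 0, 0, 0, 0.55, 0.5, 0, 0, 0, 0, 0, 0.55, 0.5, 0, 0, 0, 0, 0, 0.55]
}}

```text
time: 12.0
ee_pos: [0.5398, 0.0327, 0.0067]
tcp_rot: [-180.0, 0.0, 7.4]
wrist_force: [-0.6, -0.5, 0.6]
opening: 0.0191
grasp_force: 0.4
```

Request:
{"fn": "send_rows", "kwargs": {
  "moves": [0.5, 0, 0, 0, 0, 0, 0.55, 0.5, 0, 0, 0, 0, 0, 0.55, 0.5, 0, 0, 0, 0, 0, 0.55, 0.5, 0, 0, 0, 0, 0, 0.55, 0.5, 0, 0, 0, 0, 0, 0.55, 0.5, 0, 0, 0, 0, 0, 0.55, 0.5, 0, 0, 0, 0, 0, 0.55, 0.5, 0, 0, 0, 0, 0, 0.55]
}}

```text
time: 13.0
ee_pos: [0.6398, 0.0327, 0.0068]
tcp_rot: [180.0, 0.0, 7.4]
wrist_force: [0.1, -0.6, 0.4]
opening: 0.019
grasp_force: 0.4
```

Request:
{"fn": "send_rows", "kwargs": {
  "moves": [0.5, 0, 0, 0, 0, 0, 0.55, 0.4, 0, 0, 0, 0, 0, 0.55, 0.1, 0, 0, 0, 0, 0, 0.55, -0.8, 0, 0, 0, 0, 0, 0.55, -0.2, 0, 1, 0, 0, 0, 0.55, -0.2, 0, 1, 0, 0, 0, 0.55, -0.2, 0, 1, 0, 0, 0, 0.55, -0.2, 0, 1, 0, 0, 0, 0.55]
}}

```text
time: 14.0
ee_pos: [0.6237, 0.0326, 0.1078]
tcp_rot: [180.0, 0.0, 7.4]
wrist_force: [-0.6, -0.4, 0.5]
opening: 0.0197
grasp_force: 0.0
```

Request:
{"fn": "send_rows", "kwargs": {
  "moves": [-0.2, -0.91, 0, 0, 0, 0, 1, -0.2, -0.91, 0, 0, 0, 0, 1, -0.2, -0.91, 0, 0, 0, 0, 1, -0.2, -0.91, 0, 0, 0, 0, 1, -0.2, -0.91, 0, 0, 0, 0, 1, -0.2, -0.91, 0, 0, 0, 0, 1]
}}

```text
time: 14.75
ee_pos: [0.593, -0.1059, 0.1058]
tcp_rot: [-180.0, 0.1, 7.3]
wrist_force: [0.4, -0.1, 1.1]
opening: -0.0003
grasp_force: 0.0
```

Request:
{"fn": "send_rows", "kwargs": {
  "moves": [-0.2, -0.91, 0, 0, 0, 0, 1, -0.2, -0.91, 0, 0, 0, 0, 1, -0.2, -0.91, 0, 0, 0, 0, 1, -0.2, -0.91, 0, 0, 0, 0, 1, -0.2, -0.91, 0, 0, 0, 0, 1, -0.2, -0.91, 0, 0, 0, 0, 1, 0, 0, 0, 0, 0, 0, 1]
}}

```text
time: 15.62
ee_pos: [0.5626, -0.2426, 0.1058]
tcp_rot: [-180.0, 0.1, 7.2]
wrist_force: [0.6, 0.8, 0.6]
opening: -0.0001
grasp_force: 0.0
```

```bash
python3 b.py top3.png; sed 's/"top"/"wrist"/' b.py > bw.py;python3 bw.py wr3.png
```

```text
slug lm 0.5 [266. 168.] [0.689 0.036]
   tr 0.54 [287.0, 166.8, 294.5, 173.3] ctr [ 0.687 -0.032] corners [[0.702, -0.019], [0.702, -0.045], [0.673, -0.045], [0.673, -0.019]]
square_offcut lm 0.56 [265. 166.] [0.692 0.038]
   tr 0.7 [338.7, 214.7, 352.7, 222.2] ctr [ 0.562 -0.171] corners [[0.569, -0.152], [0.574, -0.189], [0.555, -0.191], [0.55, -0.154]]
bracket lm 0.55 [224. 228.] [0.53  0.144]
   tr 0.64 [220.7, 220.2, 233.2, 232.9] ctr [0.534 0.138] corners [[0.554, 0.154], [0.554, 0.123], [0.515, 0.122], [0.515, 0.153]]
bay_mouth lm 0.56 [280. 182.] [0.651 0.   ]
flat_offcut lm 0.73 [187. 193.] [ 0.563 -0.174]
   tr 0.82 [148.4, 182.7, 217.8, 216.0] ctr [ 0.562 -0.174] corners [[0.571, -0.153], [0.576, -0.194], [0.554, -0.196], [0.548, -0.153]]
   tr 0.49 [147.9, 182.2, 216.5, 215.8] ctr [ 0.56  -0.172] corners [[0.568, -0.15], [0.575, -0.193], [0.552, -0.195], [0.544, -0.151]]
```

View pics/top3.png

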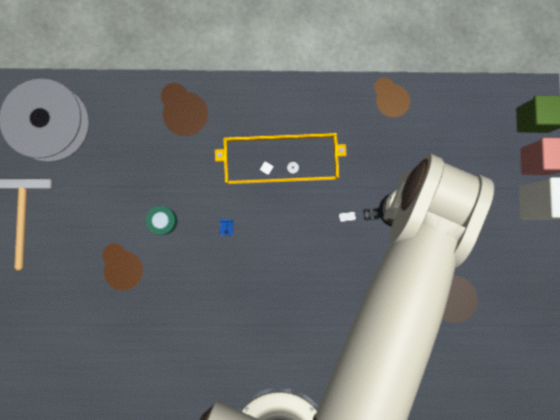

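View pics/wr3.png

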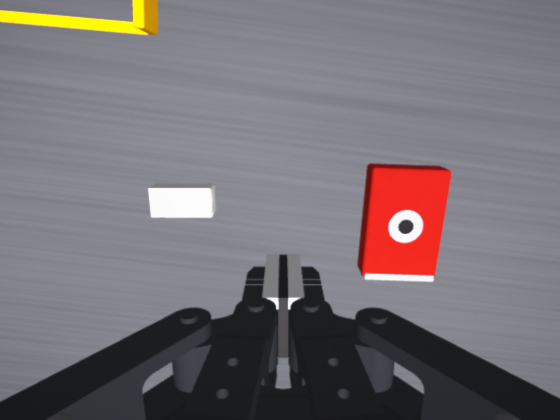

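The square (266,168) and the slug (293,168) are both inside the bay, and the flat bar is still at (0.562,-0.173). I'll lower beside its right end and slide it left.

Request:
{"fn": "send_rows", "kwargs": {
  "moves": [0.16, 0, -1, 0, 0, 0, 1, 0.16, 0, -1, 0, 0, 0, 1, 0, 0, -1, 0, 0, 0, 1, 0, 0, -1, 0, 0, 0, 1, 0, 0, 0, 0, 0, 0, 1]
}}

```text
time: 17.25
ee_pos: [0.5706, -0.2398, 0.0048]
tcp_rot: [-179.9, 0.2, 7.4]
wrist_force: [0.1, -0.9, -0.3]
opening: 0.0003
grasp_force: 0.0
```

Request:
{"fn": "send_rows", "kwargs": {
  "moves": [-0.05, 0.4, 0, 0, 0, 0, 1, -0.05, 0.4, 0, 0, 0, 0, 1, -0.05, 0.4, 0, 0, 0, 0, 1, -0.05, 0.4, 0, 0, 0, 0, 1, -0.05, 0.4, 0, 0, 0, 0, 1, -0.05, 0.4, 0, 0, 0, 0, 1, -0.05, 0.4, 0, 0, 0, 0, 1, -0.05, 0.4, 0, 0, 0, 0, 1]
}}

```text
time: 18.25
ee_pos: [0.5624, -0.1602, 0.0076]
tcp_rot: [179.9, -0.0, 7.4]
wrist_force: [1.3, -3.9, 5.4]
opening: -0.0
grasp_force: 3.6
```

Request:
{"fn": "send_rows", "kwargs": {
  "moves": [-0.05, 0.4, 0, 0, 0, 0, 1, -0.05, 0.4, 0, 0, 0, 0, 1, -0.05, 0.3, 0, 0, 0, 0, 1, 0, 0, 0, 0, 0, 0, 1]
}}

```text
time: 18.75
ee_pos: [0.5585, -0.132, 0.0075]
tcp_rot: [-180.0, -0.0, 7.4]
wrist_force: [1.2, -0.5, 6.9]
opening: -0.0002
grasp_force: 3.3
```

```bash
python3 bw.py wr4.png
```

```text
flat_offcut lm 0.97 [223. 274.] [ 0.552 -0.107]
   tr 0.97 [166.6, 252.1, 266.3, 309.9] ctr [ 0.555 -0.106] corners [[0.565, -0.085], [0.57, -0.124], [0.545, -0.127], [0.539, -0.087]]
```

View pics/wr4.png

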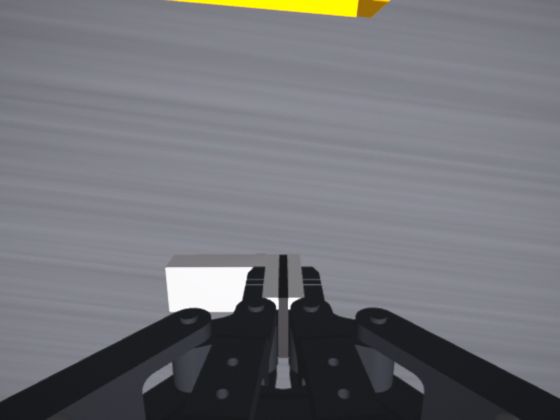

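The flat bar is now at (0.555,-0.106), lying against the left of the fingers at image (217,285), and the bay corner is at (375,10). Next: retreat, rise, go behind it and open the cradle.

Request:
{"fn": "send_rows", "kwargs": {
  "moves": [0, -0.5, 0.2, 0, 0, 0, 1, 0, 0, 1, 0, 0, 0, 1, 0, 0, 1, 0, 0, 0, 1, -0.7, 0.28, 0, 0, 0, 0, 0.5, -0.7, 0.28, 0, 0, 0, 0, 0.5, -0.7, 0.28, 0, 0, 0, 0, 0.5, -0.7, 0.28, 0, 0, 0, 0, 0.5]
}}

```text
time: 20.12
ee_pos: [0.4872, -0.1173, 0.0615]
tcp_rot: [-180.0, 0.1, 7.4]
wrist_force: [0.3, -0.0, 0.0]
opening: 0.0215
grasp_force: 0.0
```

Request:
{"fn": "send_rows", "kwargs": {
  "moves": [-0.7, 0.28, 0, 0, 0, 0, 0.5, 0, 0, -1, 0, 0, 0, 0.5, 0, 0, -1, 0, 0, 0, 0.5, 0, 0, -0.2, 0, 0, 0, 0.5, 0, 0, 0, 0, 0, 0, 0.5]
}}

```text
time: 20.75
ee_pos: [0.4706, -0.1105, 0.007]
tcp_rot: [-180.0, 0.1, 7.4]
wrist_force: [0.0, -0.1, 0.1]
opening: 0.0219
grasp_force: 0.0
```

```bash
python3 bw.py wr5.png
```

```text
flat_offcut lm 0.77 [300.  71.] [ 0.551 -0.107]
   tr 0.64 [239.0, 34.7, 361.4, 96.7] ctr [ 0.552 -0.106] corners [[0.539, -0.087], [0.559, -0.085], [0.564, -0.125], [0.544, -0.128]]
```

Request:
{"fn": "send_rows", "kwargs": {
  "moves": [0.3, -0.24, 0, 0, 0, 0, 0.5, 0.5, 0.065, 0, 0, 0, 0, 0.5, 0.5, 0.065, 0, 0, 0, 0, 0.5, 0.4, 0.052, 0, 0, 0, 0, 0.5, 0.3, 0.04, 0, 0, 0, 0, 0.5, 0.4, 0.052, 0, 0, 0, 0, 0.5, 0.4, 0.052, 0, 0, 0, 0, 0.5, 0.4, 0.052, 0, 0, 0, 0, 0.5]
}}

```text
time: 22.25
ee_pos: [0.5513, -0.1068, 0.0067]
tcp_rot: [-180.0, 0.0, 7.4]
wrist_force: [-0.4, -0.1, -0.3]
opening: 0.0215
grasp_force: 0.3
```

```bash
python3 bw.py wr6.png
```

```text
flat_offcut lm 0.7 [282. 223.] [ 0.572 -0.104]
   tr 0.89 [228.3, 202.0, 334.9, 256.7] ctr [ 0.574 -0.103] corners [[0.583, -0.082], [0.588, -0.121], [0.565, -0.125], [0.56, -0.084]]
bracket lm 0.17 [283. 222.] [ 0.572 -0.104]
   tr 0.41 [404.2, 0.0, 449.8, 4.6] ctr [ 0.659 -0.143] corners [[0.658, -0.135], [0.66, -0.15], [0.659, -0.15], [0.657, -0.135]]
```

Request:
{"fn": "send_rows", "kwargs": {
  "moves": [0.5, 0.07, 0, 0, 0, 0, 0.5, 0.5, 0.07, 0, 0, 0, 0, 0.5, 0.5, 0.07, 0, 0, 0, 0, 0.5, 0.5, 0.07, 0, 0, 0, 0, 0.5, 0.5, 0.07, 0, 0, 0, 0, 0.5, 0.5, 0.07, 0, 0, 0, 0, 0.5, 0.5, 0.07, 0, 0, 0, 0, 0.5, 0.5, 0.07, 0, 0, 0, 0, 0.5]
}}

```text
time: 23.75
ee_pos: [0.6515, -0.0927, 0.0067]
tcp_rot: [-180.0, 0.0, 7.4]
wrist_force: [-1.4, 0.3, -0.4]
opening: 0.0209
grasp_force: 0.3
```

Request:
{"fn": "send_rows", "kwargs": {
  "moves": [0.5, 0.07, 0, 0, 0, 0, 0.5, 0, 0, 0, 0, 0, 0, 0.5, -0.5, -0.07, 0, 0, 0, 0, 0.5, -0.8, 0, 0.5, 0, 0, 0, 0.5, -1, 0, 1, 0, 0, 0, 0.5, -1, 0, 1, 0, 0, 0, 0.5, -1, 0, 1, 0, 0, 0, 0.5, -1, 0, 1, 0, 0, 0, 0.5]
}}

```text
time: 24.75
ee_pos: [0.5286, -0.093, 0.1201]
tcp_rot: [180.0, 0.0, 7.4]
wrist_force: [-0.3, 0.0, 0.6]
opening: 0.0213
grasp_force: 0.0
```

Request:
{"fn": "send_rows", "kwargs": {
  "moves": [-1, 0, 0.5, 0, 0, 0, 0.5, -1, 0, 0.5, 0, 0, 0, 0.5, -1, 0, 0, 0, 0, 0, 0.5, -0.5, 0, 0, 0, 0, 0, 0.5, 0, 0, 0, 0, 0, 0, 0.5]
}}

```text
time: 25.38
ee_pos: [0.4425, -0.0929, 0.1444]
tcp_rot: [180.0, 0.0, 7.4]
wrist_force: [0.8, -0.8, -0.5]
opening: 0.0214
grasp_force: 0.0
```

```bash
sed -i 's/"bracket"/"bracket","tin","magnet"/' b.py; python3 b.py top7.png; python3 -c "
import cv2;i=cv2.imread('pics/top7.png')[110:260,130:430];cv2.imwrite('pics/top7c.png',cv2.resize(i,None,fx=2.6,fy=2.6,interpolation=cv2.INTER_CUBIC))"
```

```text
slug lm 0.5 [293. 171.] [ 0.681 -0.035]
   tr 0.52 [286.4, 165.4, 297.6, 174.1] ctr [ 0.687 -0.032] corners [[0.702, -0.019], [0.702, -0.045], [0.673, -0.045], [0.673, -0.019]]
square_offcut lm 0.5 [265. 168.] [0.687 0.037]
flat_offcut lm 0.5 [313. 168.] [ 0.689 -0.089]
   tr 0.66 [306.5, 168.2, 318.5, 172.4] ctr [ 0.687 -0.085] corners [[0.694, -0.068], [0.695, -0.102], [0.679, -0.102], [0.679, -0.068]]
bracket lm 0.51 [224. 225.] [0.538 0.143]
   tr 0.67 [219.0, 218.0, 233.1, 236.1] ctr [0.533 0.14 ] corners [[0.554, 0.156], [0.554, 0.125], [0.512, 0.125], [0.512, 0.156]]
tin lm 0.93 [164. 220.] [0.55  0.299]
   tr 0.64 [144.4, 204.7, 177.7, 235.8] ctr [0.548 0.296] corners [[0.583, 0.334], [0.583, 0.26], [0.514, 0.258], [0.513, 0.332]]
magnet lm 0.73 [314. 169.] [ 0.685 -0.089]
magnet lm 0.65 [402. 215.] [ 0.567 -0.319]
   tr 0.96 [392.4, 199.4, 415.5, 231.0] ctr [ 0.567 -0.316] corners [[0.601, -0.286], [0.608, -0.338], [0.532, -0.346], [0.526, -0.294]]
bay_mouth lm 0.71 [279. 184.] [0.646 0.001]
```

View pics/top7c.png

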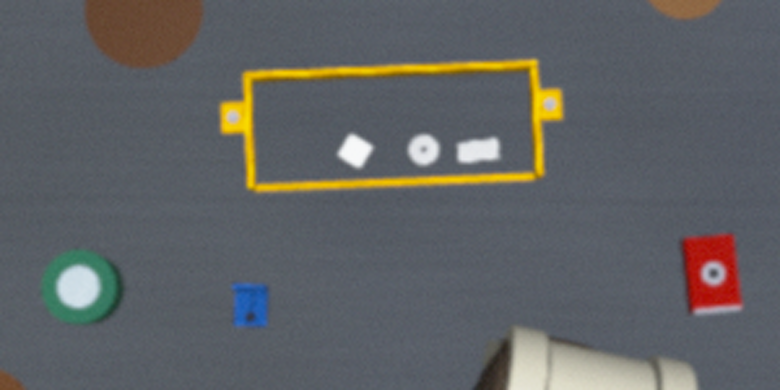

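The three offcuts lie inside the mouth line, at crop (355,151), (424,149) and (479,150). The bracket, tin and magnet have not moved, and the arm is clear.

```bash
python3 -c "
from workcell import bot
print(bot.job_done())"
```

```text
the job is handed in; nothing more can be done
None
```

The job is handed in (no verdict came back): the last top view shows all three offcuts wholly inside the bay, about 35 mm past the mouth line, with the bracket, tin and magnet where they began.

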